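Strip a stuck filter cover from its core

ROBOT

A 6-joint arm with a two-finger parallel gripper is mounted at the origin on a cart in front of the work surface, level with it; the furniture and walls round the work are solid. World frame = base frame: x ahead of the robot, y to its left, z up, the work surface at z = 0. Lengths are in m, angles in rad, forces in N, time in s.
With the tool pointing down it reaches from about 0.25 to 0.775 m from the base axis. Payload 4 kg.
Tool frame: the origin (TCP) lies between the finger pads; the fingertips stand 14 mm ahead of it and the grasp point (between the pads) lies 5 mm behind it (nose_length is the distance from the TCP to the fingertips, in m); z points along the fingers, y is the line along which they close (so a half turn about z gives the same grasp; the last joint's range is limited). The gripper opens to 94 mm and grips with 3 to 60 N. Pads are 16 mm wide; open, the fingers measure 119 mm over their backs; the gripper's body (75 mm by 177 mm) begins 78 mm behind the grasp point.
Start: joints at [1.086, 0.087, 1.371, -0, 1.684, -0.103], TCP at [0.205, 0.51, 0.22] pointing down, gripper open.
Joint ranges: [-3.1, 3.1], [-0.76, 2.03], [0.27, 2.55], [-1.08, 4.22], [0.17, 2.65], [-2.57, 2.57]. Speed limits (rad/s): [2.79, 2.79, 3.14, 3.14, 3.14, 3.14].

INTERFACE

Orientations are given as [roll, pitch, yaw] about the fixed x, y, z axes, in that order (R = Rz(yaw) Ry(pitch) Rx(roll)).
In Python, from bench import * gives the robot as it stands.
- The arm moves only by the tool move_arm, never from a script. Its argument "steps" is one flat list of numbers, 7 for each row, row after row: the turn, a rotation vector about the world's x, y, z in rad, then the shift along the world's x, y, z in m, then the opening, from 0 (shut) to 1 (fully open). A call has 1 to 12 rows; each row is the pose to reach, as a shift and turn from the pose commanded when the call began; what a row does not reach only later rows make up. A row lasts 1/10 s, in which the tool goes at most 50 mm and 8.59 degrees, less where a joint would pass 70% of its speed; a pose out of reach is approached as far as the arm can. A call with a gripper value outside its range is refused whole. The fingers move at their own pace and stop on an object; the grip force is fixed at half the most. Time passes only in rows, so rows that repeat a pose let the fingers close. It gives the time, the measured TCP pose, the force, the opening and the grip force at its end, in the units of the state.
- get_obs(): the state, without advancing time (a new reading comes with each control period).
- snapshot(name): name is "side" or "top" or "wrist"; returns (picture, depth): 420x560x3 uint8, red, green, blue; 420x560 float32, m along the optical axis (not along the pixel's ray), 0 where there is no reading.
- camera_model(name): a dict with "fx", "fy", "cx", "cy" (pixels), "rvec" (rotation vector, rad) and "tvec" (3), from world to camera coordinates, as OpenCV has them. Camera axes: x right, y down, z forward; pixel columns grow to the right and rows downward; lengths in m; the calibration is good to about 2 mm. A picture is of the moment at which its call begins: read the wrist's pose just before it. camera_model takes no time and is no camera call; for the wrist camera it gives the pose at the moment of the call.
- close_job(): hands the job in; it is judged then, once.
Trained networks look in the newest picture that a camera, given by its name, has taken for a name from the list of things; names that differ only in an ending like _2 or _b are one class to them, and where a whole thing is asked for, a point or a joint stands for the part that bears it (a point fixed in the world has none). Each returns a list of dicts, best first, with "score" (0 to 1); they miss things now and then, are a little off and sometimes report something else, mostly with a low value. They report only what shows in the picture. A call takes as long as a camera call.
- silhouettes(camera, target): "pixels" (420x560 bool, what is visible of it) and "uv" ([column, row] in pixels, amid what is visible of it).
- spot_point(camera, target): "uv" ([column, row] in pixels: a listed point, or the origin of a listed thing).
The state is a dict: "time": time; "joint_positions": joint angles; "qvel": joint speeds; "joint_torque": joint torques, N m; "tool_pos": TCP position; "ee_rot": TCP orientation; "wrist_force": force on the tool from outside, world axes, zero at the start; "wrist_torque": the same for the moment, N m; "width": finger opening in m; "finger_force": force on a finger pad.
Only numpy, scipy, OpenCV 4.12 (cv2) and the standard library are available. Lean on these libraries where they do the work, as an engineer would, in place of code of your own. Each camera call takes 0.05 s, during which the arm holds its last target. There are 200 camera calls.

TASK

The yellow cover is stuck on its filter core in the grey stripping jig and will bring the core up with it unless the core is held down. Push the jig's stiff red keeper fully home so that its fork traps the core's black flange, then lift the cover off, leaving the core seated in the jig, and set the cover down gently (do not drop it), open side down, standing wholly on the green mat. Leave the keeper home and the other things undisturbed.

Things in the scene. Friction and masses are not known exactly. Their poses are not given: they have to be found in the camera images.
- jig: Grey stripping jig fixed to the worktop: base plate 156 x 250 x 10 mm with aluminium rails along both long sides (tops at z = 33 mm). Origin: on the worktop, directly under the centre of the filter seat. Its y axis is the direction in which the keeper goes home; the plate reaches from y = -187 to +63 mm and x = -78 to +78 mm. Seat for the core: the plate's top, 10 mm above the origin.
- keeper (a joint): Travel in m of the red forked keeper along the jig's +y: 0 drawn back, 0.085 fully home (end stop). It starts drawn back between 0 and 0.015 and stays where it is left. Stiff: about 6 N of sliding friction. At home its two prongs (5 mm thick, undersides 2 mm above the flange, 82 mm apart) lie over both ends of the core's flange.
- keeper_handle (a point): Point in the keeper's upright red handle block, 12 mm below its top; moves with the keeper, axes as the jig's. Block: 60 (jig x) x 14 (jig y) x 42 mm high, top 67 mm above the worktop; push its flat back (-y) face or grip it across its 14 mm. With the keeper home this point is 80 mm on the -y side of the seat centre.
- filter_core: Inner part, 120 g: grey ribbed block 58 x 58 x 52 mm on a black flange 110 (x) x 88 (y) x 8 mm. Stands loose in the jig's seat, axes as the jig's, low fences round the flange. Origin: centre of the flange's underside. Two sprung rubber seals grip the cover from inside, roughly 6 to 10 N of drag in all, until it has risen about 30 mm.
- cover: Outer part: yellow cover 68 x 68 x 64 mm, open below, 3 mm walls, 0.1 to 0.2 kg, upside-down over the core and resting on its flange. Origin: centre of its open lower rim. It must rise 52 mm to clear the core.
- cover_tab (a point): Grip point in the solid yellow tab that stands on the cover's closed top, 86 mm above the cover's origin and 10 mm below the tab's top. The tab is 14 mm thick (cover y), 44 mm wide (cover x) and stands 32 mm above the cover's top face. Axes as the cover's, which at the start are the jig's.
- mat: Green mat fixed on the worktop, 180 x 180 x 4 mm. Origin: centre of its underside. (Above the back of the worktop, beyond x = 0.68 m, hang a shelf and tall bottles: keep the arm's wrist clear of them.)
- red_cap: Bystander: red plastic cap of a big can, 73 mm across, 50 mm high. Origin: centre of its underside.
- chip_box: Bystander: open white card box with dark chips in it, 57 x 90 x 82 mm. Origin: centre of its underside.
- cleaner_can: Bystander: white and red spray can, 60 mm across, 177 mm high, upright. Origin: centre of its underside.

How it is judged:
By the outcome, as a careful person would: the job done as asked, in the order asked, and still so for the second after the job is handed in, with the robot touching nothing.
It also fails if it takes over 61 s, if anything falls off the work surface, if the arm or the gripper's body presses on something with over 40 N, if the wrist force passes 120 N, or if a joint passes its speed limit or range.

## Working session

There is one attempt and no reset: what is moved stays moved. The work goes in short steps, Python scripts to look and compute and a tool call to move; the robot and the scene stay as the last step left them, time stands still between calls to the robot, and variables do not carry over. Pictures are saved under pics/ and viewed, at most 10 in all, crops included, and the job is handed in when it is done.

Besides the shell and the picture viewer there is one more tool, called after "Emit:" in YAML: its name, and indented under it one key for each argument. move_arm: Moves the arm, as the interface text tells. Its arguments: {"type":"object","properties":{"steps":{"type":"array"}},"required":["steps"]}

```bash
mkdir -p pics; cat > h.py <<'E'
from bench import *
import numpy as np, cv2
def cam(n):
    m=camera_model(n); R=cv2.Rodrigues(np.array(m["rvec"],float))[0]; return m,R,np.array(m["tvec"],float).ravel()
def cloud(n,dep):
    m,R,t=cam(n); v,u=np.indices(dep.shape)
    P=np.stack([(u-m["cx"])/m["fx"]*dep,(v-m["cy"])/m["fy"]*dep,dep],-1)
    return (P-t)@R
def ray(n,uv,z):
    m,R,t=cam(n); d=np.array([(uv[0]-m["cx"])/m["fx"],(uv[1]-m["cy"])/m["fy"],1])@R; c=-t@R
    return c+d*(z-c[2])/d[2]
E
python3 - <<'E'
from h import *
np.set_printoptions(precision=4,suppress=True)
o=get_obs();print(o["time"],o["tool_pos"],o["ee_rot"],o["width"])
for c in ["top","side"]:
    p,d=snapshot(c); cv2.imwrite(f"pics/{c}0.png",p[...,::-1]); W=cloud(c,d)
    for n,z in [("jig",0),("keeper_handle",.055),("filter_core",.01),("cover",.018),("cover_tab",.104),("mat",0),("red_cap",0),("chip_box",0),("cleaner_can",0)]:
        s=spot_point(c,n); l=silhouettes(c,n)
        if s: print(c,n,s[0]["score"],s[0]["uv"],ray(c,s[0]["uv"],z))
        if l:
            m=l[0]["pixels"]&(d>0); Q=W[m]
            top=Q[Q[:,2]>np.percentile(Q[:,2],98)-.006]
            r=cv2.minAreaRect(top[:,:2].astype(np.float32)*1000)
            print("   sil",l[0]["score"],m.sum(),"ztop",np.percentile(Q[:,2],98),"topmean",top.mean(0),"rect",np.round(r[0],1),np.round(r[1],1),round(r[2],1))
E
```

```text
0.0 [0.2047 0.5099 0.2183] [-3.1394 -0.0002  2.7598] 0.09376674698910276
top jig 0.79 [148.1, 218.6] [0.4986 0.3526 0.    ]
   sil 0.65 2947 ztop 0.06667666248696515 topmean [0.5049 0.1894 0.0674] rect [505.3 189.2] [57.6 13.5] 4.5
top keeper_handle 0.71 [200.4, 214.8] [0.5064 0.1818 0.055 ]
   sil 0.58 841 ztop 0.06994227841703 topmean [0.5043 0.1895 0.0681] rect [504.9 189.5] [56.5 13.1] 1.3
top filter_core 0.9 [151.6, 220.6] [0.4914 0.3384 0.01  ]
   sil 0.83 470 ztop 0.03507106877321852 topmean [0.4665 0.329  0.0403] rect [478.  316.9] [ 45.8 107.7] 62.5
top cover 0.86 [148.2, 213.4] [0.5121 0.3479 0.018 ]
   sil 0.64 727 ztop 0.11837124639477577 topmean [0.5017 0.342  0.1163] rect [500.9 342.1] [14.3 40.8] 88.1
top cover_tab 0.79 [137.3, 214.4] [0.4957 0.3525 0.104 ]
   sil 0.69 423 ztop 0.029602634173501126 topmean [0.4936 0.319  0.03  ] rect [496.2 339.1] [111.8  83. ] 2.4
top mat 0.75 [357.0, 229.3] [ 0.4819 -0.2894  0.    ]
   sil 0.73 3510 ztop 0.010612489092664448 topmean [ 0.4802 -0.2902  0.007 ] rect [ 480.4 -289.2] [181.5 181.7] 74.6
top red_cap 0.96 [273.7, 257.6] [ 0.
[... 1170 characters left out ...]
5016 0.3462 0.104 ]
   sil 0.95 597 ztop 0.11383151153969241 topmean [0.498  0.3384 0.1123] rect [497.9 341.3] [19.9 43. ] 89.0
side mat 0.94 [286.8, 281.2] [ 0.4753 -0.3031  0.    ]
side red_cap 0.69 [215.8, 241.0] [ 0.3931 -0.0324  0.    ]
   sil 0.83 586 ztop 0.05158725005605465 topmean [ 0.3909 -0.0453  0.0498] rect [392.5 -41.8] [60.6 64.5] 48.5
side chip_box 0.81 [301.3, 227.7] [ 0.6559 -0.0531  0.    ]
   sil 0.72 773 ztop 0.08233714895551424 topmean [ 0.6663 -0.0343  0.0805] rect [667.7 -32.8] [62.2 44.6] 75.9
side cleaner_can 0.72 [384.9, 324.8] [ 0.5765 -0.5291  0.    ]
   sil 0.84 2581 ztop 0.16941834015959029 topmean [ 0.5745 -0.5346  0.1695] rect [ 576.3 -531.8] [28.  32.1] 38.7
```

```bash
python3 - <<'E'
from h import *
np.set_printoptions(precision=4,suppress=True)
p,d=snapshot("wrist"); W=cloud("wrist",d)
a=cv2.imread("pics/top0.png");
cv2.imwrite("pics/a.png",np.hstack([cv2.resize(a[120:320,60:460],(400,200)),p[::2,::2,::-1][:200]]))
W=cloud("top",snapshot("top")[1])
# rails: tops z~33mm
for c in ["top"]:
  Q=W.reshape(-1,3)
  for lo,hi,x0,x1 in [(.026,.040,.41,.45),(.026,.040,.55,.60)]:
    s=Q[(Q[:,2]>lo)&(Q[:,2]<hi)&(Q[:,0]>x0)&(Q[:,0]<x1)&(Q[:,1]>.12)&(Q[:,1]<.43)]
    if len(s)>20:
      r=cv2.minAreaRect(s[:,:2].astype(np.float32)*1000); l=cv2.fitLine(s[:,:2].astype(np.float32),cv2.DIST_HUBER,0,.01,.01).ravel(); print(len(s),r,l)
  for z0,z1 in [(.060,.073),(.076,.090),(.108,.122)]:
    s=Q[(Q[:,2]>z0)&(Q[:,2]<z1)&(Q[:,0]>.43)&(Q[:,0]<.57)&(Q[:,1]>.12)&(Q[:,1]<.43)]
    print(z0,len(s),cv2.minAreaRect(s[:,:2].astype(np.float32)*1000),s.mean(0))
E
```

```text
441 ((439.2029724121094, 280.5752868652344), (21.243722915649414, 236.2724609375), 2.0661463737487793) [ 0.0409 -0.9992  0.4369  0.2831]
493 ((564.2677001953125, 285.07342529296875), (28.432397842407227, 235.350341796875), 1.0710926055908203) [ 0.0133 -0.9999  0.5663  0.273 ]
0.06 144 ((502.56903076171875, 278.0332946777344), (68.25030517578125, 191.4593963623047), 1.601736307144165) [0.4998 0.2339 0.0669]
0.076 438 ((499.6816711425781, 342.45458984375), (67.17643737792969, 70.20206451416016), 1.4810829162597656) [0.499  0.3404 0.0832]
0.108 86 ((499.9837951660156, 341.5327453613281), (16.1944580078125, 43.612098693847656), 87.43171691894531) [0.4997 0.3414 0.1153]
```

View pics/a.png

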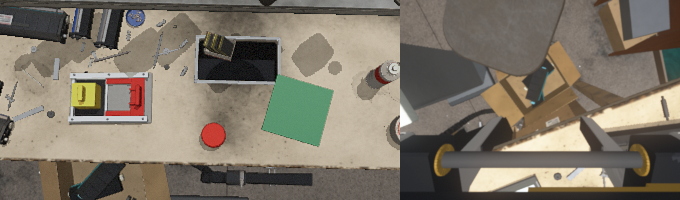

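View pics/side0.png

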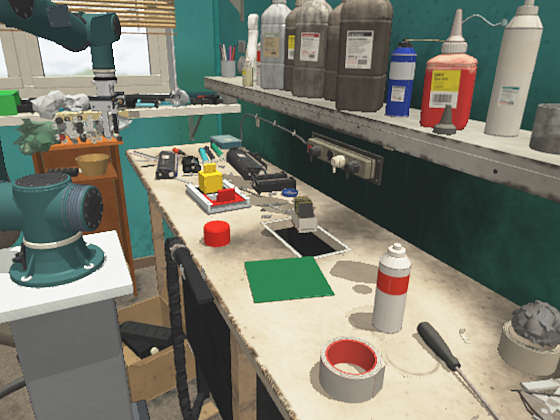

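Emit:
move_arm:
  steps: [0,0,0.41,0.3,-0.321,-0.02,0.5,0,0,0.41,0.3,-0.321,-0.02,0.5,0,0,0.41,0.3,-0.321,-0.02,0.5,0,0,0.41,0.3,-0.321,-0.02,0.5,0,0,0.41,0.3,-0.321,-0.02,0.5,0,0,0.41,0.3,-0.321,-0.02,0.5,0,0,0.41,0.3,-0.321,-0.02,0.5,0,0,0.41,0.3,-0.321,-0.02,0.5,0,0,0.41,0.3,-0.321,-0.02,0.5,0,0,0.41,0.3,-0.321,-0.02,0.5,0,0,0.41,0.3,-0.321,-0.02,0.5,0,0,0.41,0.3,-0.321,-0.02,0.5]

```text
time: 3.2
tool_pos: [0.5044, 0.1901, 0.1996]
ee_rot: [3.141, -0.0, -3.113]
wrist_force: [-1.2, -0.3, 0.6]
width: 0.0469
finger_force: 0.0
```

```bash
python3 - <<'E'
from h import *
np.set_printoptions(precision=4,suppress=True)
p,d=snapshot("wrist"); W=cloud("wrist",d); Q=W.reshape(-1,3)
cv2.imwrite("pics/w1.png",p[...,::-1])
for z0,z1 in [(.028,.037),(.063,.071),(.078,.087),(.110,.118)]:
    k=(W[...,2]>z0)&(W[...,2]<z1)&(W[...,0]>.40)&(W[...,0]<.60)&(W[...,1]>.1)&(W[...,1]<.45)&(d>0)
    n,l,st,ce=cv2.connectedComponentsWithStats(k.astype(np.uint8))
    for i in range(1,n):
        if st[i,4]>150:
            s=W[l==i]; print(z0,len(s),cv2.minAreaRect(s[:,:2].astype(np.float32)*1000),s.mean(0))
E
```

```text
0.028 3469 ((435.03289794921875, 281.6531677246094), (15.42556381225586, 236.02273559570312), 1.6633199453353882) [0.4349 0.2813 0.0321]
0.028 237 ((482.6478576660156, 325.74212646484375), (47.13575744628906, 94.53348541259766), 47.3579216003418) [0.4906 0.3185 0.0328]
0.028 779 ((569.2645874023438, 202.35568237304688), (15.928828239440918, 68.49275970458984), 1.970799446105957) [0.5689 0.2023 0.0321]
0.028 1569 ((564.975341796875, 336.13665771484375), (16.918508529663086, 135.87298583984375), 1.815493106842041) [0.5642 0.3368 0.0322]
0.063 278 ((482.3529052734375, 326.18023681640625), (47.153717041015625, 94.46368408203125), 47.12933349609375) [0.4899 0.3185 0.0675]
0.063 750 ((503.66351318359375, 190.82272338867188), (59.537166595458984, 13.85953426361084), 1.9414465427398682) [0.5029 0.1908 0.0655]
0.078 3532 ((498.7876892089844, 343.918212890625), (68.19612121582031, 69.55078125), 2.2058591842651367) [0.4952 0.3377 0.0813]
0.11 876 ((498.6165771484375, 342.8341064453125), (43.37385177612305, 14.566295623779297), 1.8234003782272339) [0.4978 0.3422 0.1136]
```

View pics/w1.png

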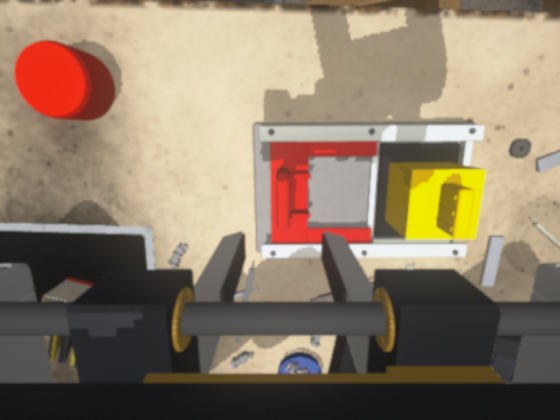

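Emit:
move_arm:
  steps: [0,0,0,-0.001,0.001,-0.09,0.5,0,0,0,-0.001,0.001,-0.09,0.5,0,0,0,-0.001,0.001,-0.12,0.5,0,0,0,-0.001,0.001,-0.148,0.5,0,0,0,-0.001,0.001,-0.148,0.5,0,0,0,-0.001,0.001,-0.148,0.1,0,0,0,-0.001,0.001,-0.148,0.05,0,0,0,-0.001,0.001,-0.148,0.05,0,0,0,-0.001,0.001,-0.148,0.05,0,0,0,-0.001,0.001,-0.148,0.05]

```text
time: 4.25
tool_pos: [0.5048, 0.1901, 0.0529]
ee_rot: [-3.141, 0.002, -3.113]
wrist_force: [-0.2, -1.2, 4.2]
width: 0.0139
finger_force: 30.0
```

Emit:
move_arm:
  steps: [0,0,0,-0.0005,0.015,0,0.05,0,0,0,-0.001,0.03,0,0.05,0,0,0,-0.0015,0.045,0,0.05,0,0,0,-0.002,0.06,0,0.05,0,0,0,-0.002,0.068,0,0.05,0,0,0,-0.002,0.068,0,0.05,0,0,0,-0.002,0.068,0,0.05]

```text
time: 4.95
tool_pos: [0.5025, 0.2585, 0.0529]
ee_rot: [3.142, 0.002, -3.113]
wrist_force: [-1.5, -2.0, 4.7]
width: 0.0139
finger_force: 30.0
```

Emit:
move_arm:
  steps: [0,0,0,0,0.002,0,0.05,0,0,0,0,0.004,0,0.05,0,0,0,0,0.006,0,0.05,0,0,0,0,0.006,0,0.05,0,0,0,0,0.006,0,0.05]

```text
time: 5.45
tool_pos: [0.5024, 0.263, 0.0529]
ee_rot: [-3.139, 0.001, -3.114]
wrist_force: [-2.6, -5.2, 7.0]
width: 0.0136
finger_force: 30.0
```

Emit:
move_arm:
  steps: [0,0,0,0,0.002,0,0.05,0,0,0,0,0.004,0,0.05,0,0,0,0,0.004,0,0.05,0,0,0,0,0.004,0,0.05]

```text
time: 5.85
tool_pos: [0.5024, 0.263, 0.0529]
ee_rot: [-3.132, -0.0, -3.115]
wrist_force: [-3.3, -14.6, 8.6]
width: 0.0136
finger_force: 30.1
```

Emit:
move_arm:
  steps: [0,0,0,0,-0.005,0,0.05,0,0,0,0,-0.005,0,0.35,0,0,0,0,-0.005,0,0.35,0,0,0,0,-0.005,0,0.35,0,0,0,0,-0.005,0.03,0.35,0,0,0,0,-0.005,0.08,0.35,0,0,0,0,-0.005,0.12,0.35,0,0,0,0,-0.005,0.12,0.35,0,0,0,0,-0.005,0.12,0.35]

```text
time: 6.75
tool_pos: [0.5024, 0.2639, 0.1725]
ee_rot: [3.141, 0.002, -3.113]
wrist_force: [-0.1, -0.4, -1.0]
width: 0.0327
finger_force: 0.0
```

```bash
python3 - <<'E'
from h import *
np.set_printoptions(precision=4,suppress=True)
print(get_obs()["tool_pos"])
p,d=snapshot("wrist"); W=cloud("wrist",d); cv2.imwrite("pics/w2.png",p[...,::-1])
for z0,z1 in [(.063,.071),(.078,.087),(.110,.118)]:
    k=(W[...,2]>z0)&(W[...,2]<z1)&(W[...,0]>.40)&(W[...,0]<.60)&(W[...,1]>.1)&(W[...,1]<.45)&(d>0)
    n,l,st,ce=cv2.connectedComponentsWithStats(k.astype(np.uint8))
    for i in range(1,n):
        if st[i,4]>150:
            s=W[l==i]; print(z0,len(s),cv2.minAreaRect(s[:,:2].astype(np.float32)*1000))
E
```

```text
[0.5024 0.2639 0.1725]
0.063 183 ((480.98736572265625, 321.22015380859375), (40.353641510009766, 81.87474822998047), 49.255340576171875)
0.063 603 ((500.1765441894531, 263.1498107910156), (57.343563079833984, 11.845174789428711), 1.2275608777999878)
0.078 4247 ((497.5794372558594, 342.9377746582031), (68.05044555664062, 68.50120544433594), 1.6348493099212646)
0.11 918 ((497.2991027832031, 342.3810119628906), (42.895870208740234, 13.61102294921875), 2.0987045764923096)
```

View pics/w2.png

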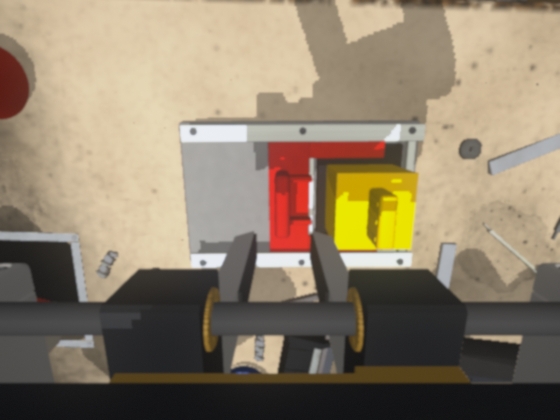

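Emit:
move_arm:
  steps: [0,0,0,-0.004,0.045,0,0.45,0,0,0,-0.004,0.079,0,0.45,0,0,0,-0.004,0.079,0,0.45,0,0,0,-0.004,0.079,-0.035,0.45,0,0,0,-0.004,0.079,-0.06,0.45,0,0,0,-0.004,0.079,-0.071,0.45,0,0,0,-0.004,0.079,-0.071,0.45,0,0,0,-0.004,0.079,-0.071,0.05,0,0,0,-0.004,0.079,-0.071,0.05,0,0,0,-0.004,0.079,-0.071,0.05,0,0,0,-0.004,0.079,-0.071,0.05,0,0,0,-0.004,0.079,-0.071,0.05]

```text
time: 8.0
tool_pos: [0.4981, 0.3426, 0.1007]
ee_rot: [3.141, 0.0, -3.113]
wrist_force: [0.4, 0.4, 0.2]
width: 0.0138
finger_force: 30.0
```

Gripped; lift slowly through the seals.

Emit:
move_arm:
  steps: [0,0,0,0,0,0.004,0.05,0,0,0,0,0,0.008,0.05,0,0,0,0,0,0.013,0.05,0,0,0,0,0,0.018,0.05,0,0,0,0,0,0.023,0.05,0,0,0,0,0,0.029,0.05,0,0,0,0,0,0.036,0.05,0,0,0,0,0,0.045,0.05,0,0,0,0,0,0.055,0.05,0,0,0,0,0,0.07,0.05,0,0,0,0,0,0.09,0.05,0,0,0,0,0,0.11,0.05]

```text
time: 9.2
tool_pos: [0.4982, 0.3426, 0.213]
ee_rot: [3.141, 0.002, -3.113]
wrist_force: [0.3, -0.4, -1.7]
width: 0.014
finger_force: 30.0
```

Emit:
move_arm:
  steps: [0,0,0,0,0,0.04,0.05,0,0,0,0,0,0.06,0.05,0,0,0,0,0,0.06,0.05]

```text
time: 9.5
tool_pos: [0.4995, 0.3434, 0.2772]
ee_rot: [3.136, 0.01, -3.113]
wrist_force: [-0.5, 0.1, -0.8]
width: 0.0137
finger_force: 30.0
```

```bash
python3 - <<'E'
from h import *
np.set_printoptions(precision=4,suppress=True)
p,d=snapshot("wrist"); W=cloud("wrist",d)
p2,_=snapshot("side")
cv2.imwrite("pics/w3.png",np.hstack([cv2.resize(p,(400,300)),cv2.resize(p2[100:280,130:370],(400,300))])[...,::-1])
E
```

```text
(no output)
```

View pics/w3.png

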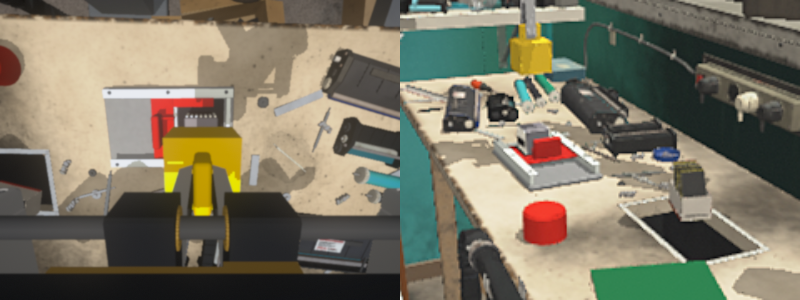

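Emit:
move_arm:
  steps: [0,0,-0.02,-0.001,-0.02,0,0.05,0,0,-0.04,-0.002,-0.05,0,0.05,0,0,-0.06,-0.004,-0.09,0,0.05,0,0,-0.08,-0.005,-0.13,0,0.05,0,0,-0.1,-0.006,-0.17,0,0.05,0,0,-0.12,-0.007,-0.21,0,0.05,0,0,-0.14,-0.008,-0.25,0,0.05,0,0,-0.16,-0.009,-0.29,0,0.05,0,0,-0.18,-0.01,-0.33,0,0.05,0,0,-0.2,-0.011,-0.37,0,0.05,0,0,-0.22,-0.012,-0.41,0,0.05,0,0,-0.24,-0.013,-0.45,0,0.05]

```text
time: 10.8
tool_pos: [0.4838, -0.1089, 0.2682]
ee_rot: [3.141, -0.004, 2.929]
wrist_force: [0.0, 0.8, -1.4]
width: 0.0137
finger_force: 30.0
```

Emit:
move_arm:
  steps: [0,0,-0.02,-0.001,-0.04,0,0.05,0,0,-0.04,-0.002,-0.08,0,0.05,0,0,-0.06,-0.003,-0.12,0,0.05,0,0,-0.06,-0.004,-0.15,0,0.05,0,0,-0.06,-0.005,-0.17,0,0.05,0,0,-0.06,-0.005,-0.182,0,0.05,0,0,-0.06,-0.005,-0.182,0,0.05,0,0,-0.06,-0.005,-0.182,0,0.05,0,0,-0.06,-0.005,-0.182,0,0.05]

```text
time: 11.7
tool_pos: [0.4801, -0.2884, 0.2704]
ee_rot: [3.141, -0.0, 2.871]
wrist_force: [0.1, 0.3, -0.4]
width: 0.0138
finger_force: 30.0
```

```bash
python3 - <<'E'
from h import *
np.set_printoptions(precision=4,suppress=True)
o=get_obs();print(o["tool_pos"],o["ee_rot"],o["joint_positions"],o["width"])
for c in ["top","side"]:
    p,d=snapshot(c); W=cloud(c,d)
    cv2.imwrite(f"pics/{c}4.png",p[...,::-1])
    k=(d>0)&(W[...,2]>-.01)&(W[...,2]<.012)&(p[...,1].astype(int)>1.4*p[...,0])&(p[...,1]>1.15*p[...,2])&(W[...,0]<.68)
    s=W[k]; print(c,len(s),cv2.minAreaRect(s[:,:2].astype(np.float32)*1000),np.median(s[:,2]))
    k=(d>0)&(p[...,0].astype(int)>2*p[...,2])&(p[...,1].astype(int)>1.8*p[...,2])&(W[...,2]>.12)&(W[...,2]<.33)&(abs(W[...,1]+.29)<.08)
    s=W[k]
    print(c,"cover",len(s),s.min(0),s.max(0),np.percentile(s[:,2],[1,5]))
E
```

```text
[ 0.4801 -0.2884  0.2704] [ 3.1409 -0.0003  2.8713] [-0.6424  0.1061  1.2503  0.0005  1.7857 -1.9428] 0.01384605927341241
top 1374 ((506.176513671875, -73.4677734375), (1395.2938232421875, 201.37188720703125), 83.92575073242188) 0.004419175936125854
top cover 351 [ 0.4416 -0.3159  0.188 ] [ 0.5073 -0.2466  0.2877] [0.1936 0.2016]
side 3105 ((585.914794921875, 470.95867919921875), (1737.8519287109375, 200.5770263671875), 82.06610107421875) 0.00417017959434631
side cover 1387 [ 0.4385 -0.3341  0.1889] [ 0.5195 -0.2462  0.2878] [0.1908 0.1948]
```

Emit:
move_arm:
  steps: [0,0,0,0,0,-0.03,0.05,0,0,0,0,0,-0.065,0.05,0,0,0,0,0,-0.1,0.05,0,0,0,0,0,-0.13,0.05,0,0,0,0,0,-0.15,0.05,0,0,0,0,0,-0.165,0.05,0,0,0,0,0,-0.173,0.05,0,0,0,0,0,-0.177,0.05,0,0,0,0,0,-0.178,0.05,0,0,0,0,0,-0.178,0.05,0,0,0,0,0,-0.178,0.05]

```text
time: 12.9
tool_pos: [0.4805, -0.2901, 0.0937]
ee_rot: [-3.141, 0.002, 2.87]
wrist_force: [0.2, 0.5, -1.4]
width: 0.014
finger_force: 30.0
```

Emit:
move_arm:
  steps: [0,0,0,0,0,-0.001,0.05,0,0,0,0,0,-0.002,0.05,0,0,0,0,0,-0.003,0.05,0,0,0,0,0,-0.004,0.05,0,0,0,0,0,-0.005,0.05,0,0,0,0,0,-0.005,0.05]

```text
time: 13.5
tool_pos: [0.4798, -0.2895, 0.0872]
ee_rot: [3.141, -0.0, 2.87]
wrist_force: [0.9, -0.0, -1.2]
width: 0.0138
finger_force: 30.0
```

Emit:
move_arm:
  steps: [0,0,0,0,0,-0.0005,0.05,0,0,0,0,0,-0.001,0.05,0,0,0,0,0,-0.001,0.05]

```text
time: 13.8
tool_pos: [0.48, -0.2896, 0.0867]
ee_rot: [3.142, 0.0, 2.87]
wrist_force: [0.1, -0.4, -0.1]
width: 0.0138
finger_force: 30.0
```

Emit:
move_arm:
  steps: [0,0,0,0,0,-0.0005,0.05,0,0,0,0,0,-0.001,0.05,0,0,0,0,0,-0.0015,0.05,0,0,0,0,0,-0.0015,0.05]

```text
time: 14.2
tool_pos: [0.48, -0.2896, 0.0866]
ee_rot: [-3.141, 0.001, 2.87]
wrist_force: [-2.4, 1.6, 6.3]
width: 0.0138
finger_force: 30.0
```

Emit:
move_arm:
  steps: [0,0,0,0,0,0.001,0.05,0,0,0,0,0,0.001,0.2,0,0,0,0,0,0.001,0.35,0,0,0,0,0,0.001,0.4,0,0,0,0,0,0.001,0.4,0,0,0,0,0,0.02,0.4,0,0,0,0,0,0.05,0.4,0,0,0,0,0,0.09,0.4,0,0,0,0,0,0.13,0.4,0,0,0,0,0,0.17,0.4,0,0,0,0,0,0.17,0.4,0,0,0,0,0,0.17,0.4]

```text
time: 15.4
tool_pos: [0.4804, -0.2899, 0.2561]
ee_rot: [-3.141, 0.003, 2.87]
wrist_force: [0.1, 0.3, -0.9]
width: 0.0379
finger_force: 0.0
```

```bash
python3 - <<'E'
from h import *
p,d=snapshot("wrist"); W=cloud("wrist",d)
p2,_=snapshot("side")
cv2.imwrite("pics/w5.png",np.hstack([cv2.resize(p,(400,300)),cv2.resize(p2[130:370,130:450],(400,300))])[...,::-1])
for z0,z1 in [(.063,.072),(.094,.104)]:
    k=(d>0)&(W[...,2]>z0)&(W[...,2]<z1)&(abs(W[...,0]-.48)<.09)&(abs(W[...,1]+.29)<.09)
    print(z0,cv2.minAreaRect(W[k][:,:2].astype(np.float32)*1000),k.sum())
E
```

```text
0.063 ((479.4319152832031, -288.3884582519531), (68.03178405761719, 67.29450225830078), 74.32000732421875) 2701
0.094 ((479.4736633300781, -288.286865234375), (14.90707778930664, 44.1646614074707), 74.01042938232422) 526
```

View pics/w5.png

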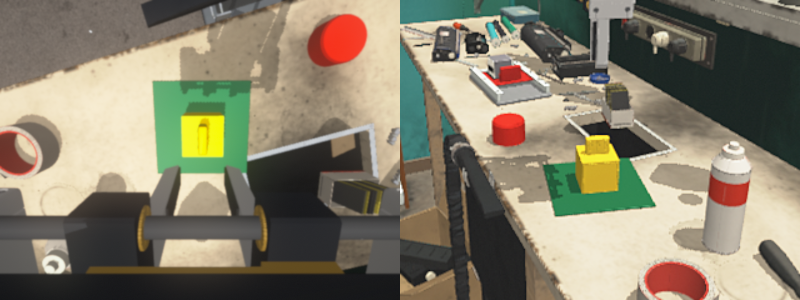

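The cover stands upright at the mat's centre (left view about 203,137). In the side view the core is still in the jig at about 507,70 with the keeper home, and the bystanders are unmoved.

```bash
python3 -c "
from bench import *
print(close_job())"
```

```text
the job is handed in; nothing more can be done
None
```

The keeper was pushed to its end stop, the cover was lifted off with the core left seated in the jig, and the cover now stands open side down in the middle of the mat; the job was handed in at about 15.5 s of the 61 s allowed, and no verdict came back.

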